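Clamp a petri dish in the streaking stand and lock the jaw with the thumb wedge

ROBOT

A 7-joint arm with a two-finger parallel gripper is mounted at the origin on a cart in front of the work surface, level with it; the furniture and walls round the work are solid. World frame = base frame: x ahead of the robot, y to its left, z up, the work surface at z = 0. Lengths are in m, angles in degrees, forces in N, time in s.
With the tool pointing down it reaches from about 0.425 to 0.8 m from the base axis. Payload 8.3 kg.
Tool frame: the origin (TCP) lies midway between the tips of the shut fingers; the grasp point (between the pads) lies 19 mm behind it (arm.grip_point_offset is the distance from the TCP to the grasp point, in m); z points along the fingers, y is the line along which they close (so a half turn about z gives the same grasp; the last joint's range is limited). The gripper opens to 85 mm and grips with 20 to 120 N. Pads are 22 mm wide; open, the fingers measure 114 mm over their backs; the gripper's body (76 mm by 85 mm) begins 54 mm behind the grasp point. The pads swing forward as they close: fully open they stand 13 mm farther back than shut.
Start: joints at [-69.15, 21.967, 0.94, 78.501, -0.361, 79.538, -2.664], TCP at [0.259, 0.569, 0.231] pointing down, gripper open.
Joint ranges: [-169.22, 169.22], [-14.56, 117.87], [-87.37, 89.26], [10.42, 133.3], [-82.24, 262.24], [0.94, 117.77], [-172.7, 172.7]. Speed limits (degrees/s): [136.94, 136.94, 172.46, 172.46, 180, 180, 180].

INTERFACE

Orientations are given as [roll, pitch, yaw] about the fixed x, y, z axes, in that order (R = Rz(yaw) Ry(pitch) Rx(roll)).
In Python, from rig import arm, vision, job gives the robot as it stands.
- The arm moves only by the tool drive_tool, never from a script. Its argument "targets" is a list that holds one entry, the list of rows, each a list of 7 numbers: the shift along the tool's x, y, z each as a share of 0.3 m, from -1 to 1, then the turn, a rotation vector about the tool's x, y, z each as a share of 2 pi rad, from -1 to 1, then the closure, from 0 (fully open) to 1 (shut). A call has exactly 5 rows; each row shifts and turns the commanded pose from where the row before left it, along the tool's axes as they then stand; what a row does not reach is not made up. A row lasts 1/8 s, in which the tool goes at most 62.5 mm and 10.7 degrees, less where a joint would pass 70% of its speed; a pose out of reach is approached as far as the arm can. A call with a number of a shift or a turn outside -1 to 1 is refused whole. A call with a gripper value outside its range is refused whole. The fingers move at their own pace and stop on an object; the grip force is fixed at half the most. Time passes only in rows, so rows that do not move let the fingers close, or fill a call up. It gives the time, the measured TCP pose, the force, the opening and the grip force at its end, in the units of the state.
- arm.sense(): the state, without advancing time (a new reading comes with each control period).
- vision.read_camera(name): name is "scene" or "top"; returns the picture (384x512x3 uint8, blue, green, red); there is no depth.
- vision.calibration(name): a dict with "fx", "fy", "cx", "cy" (pixels), "eye" and "attitude" of the camera in the world. Camera axes: x right, y down, z forward; pixel columns grow to the right and rows downward; lengths in m; the calibration is good to about 2 mm. A picture is of the moment at which its call begins. calibration takes no time and is no camera call.
- job.sign_off(): hands the job in; it is judged then, once.
The state is a dict: "clock": time; "joint_pos": joint angles; "joint_velocities": joint speeds; "joint_torque": joint torques, N m; "tcp_pos": TCP position; "tool_rot": TCP orientation; "ft_force": force on the tool from outside, world axes, zero at the start; "moment": the same for the moment, N m; "finger_gap": finger opening in m; "finger_force": force on a finger pad.
Only numpy, scipy, OpenCV 4.12 (cv2) and the standard library are available. Lean on these libraries where they do the work, as an engineer would, in place of code of your own. Each camera call takes 0.05 s, during which the arm holds its last target. There are 200 camera calls.

TASK

Set the nearer petri dish, the one lying left of the streaking stand, flat on the stand between its two jaws, then slide the bar by its knob until the dish is held snugly between the bar's jaw and the V rest, without cracking it. Then push the thumb wedge along its ramp, firmly but without forcing it, until it jams the bar fast, and leave the dish clamped, touching nothing. Leave the other things on the bench alone.

Things in the scene. Friction and masses are not known exactly. Their poses are not given: they have to be found in the camera images.
- stand: streaking stand, fixed: grey metal plate 110 mm (x) by 272 mm (y), top 12 mm above the bench. Origin on the bench under the bar's centre line; plate from y = -148 to +124 mm. y points along the bar to the V rest, x across the bar, away from the thumb plate. The black V rest, 15 mm high, y = 82 to 117 mm, touches the dish 30 deg either side of y; a seated dish has its centre at x 0, y 62 mm.
- bar (a joint): travel of the sliding bar (flat steel, 48 mm wide, top 24 mm above the bench) along the stand's +y towards the V rest, in m; 0 is open, about 0.030 just touches a seated dish, 0.036 is the end. The bar drags with about 2 N and stays where it is left; it carries knob and jaw. A push of 5 to 10 N on the knob holds the dish snugly; more than 20 N on the dish cracks it.
- knob_top (a point): centre of the top of the bar's black upright knob, 20 mm in diameter and 24 mm high, standing on the bar's rear end: its top is 48 mm above the bench. It lies on the stand's x = 0 line and moves with the bar along y.
- jaw_face (a point): middle of the bar's flat jaw face (42 mm wide, 14 to 25 mm above the bench), which faces the stand's +y and touches the dish; axes as the stand's.
- wedge (a joint): travel of the wedge along its ramp, m; 0 withdrawn, 0.036 the end; it goes along the stand's +x and sinks 1 in 7 towards the bar, drags with about 5 N and stays where left. It bites on the bar somewhere between 15 and 29 mm (the bridge has play); from there the push rises by about 7 N a mm. A push of 12 to 18 N sets it; over about 30 N is forcing it.
- thumb_plate (a point): middle of the outer face of the wedge's upright thumb plate (22 mm wide along y, 8 mm thick along x, reaching 14.5 mm above and below this point); it looks along -x and is pushed to +x. The wedge, 90 x 20 mm, runs under the lock bridge, a dark steel block on posts over the bar, 68 mm (x) by 47 mm (y), top 50 mm above the bench, centred at stand x 0, y -45 mm.
- dish: the petri dish with lid, a closed disc 60 mm in diameter and 16 mm high, 22 g; origin at the centre of its underside. At the start it lies flat on the bench to the left of the stand (another dish far at the back stays there).
- immersion_oil: bystander: black-capped vial, 24 mm in diameter, 63 mm high; origin at the centre of its underside
- tweezers: bystander: steel tweezers lying flat, 16 x 125 x 9 mm; origin at the centre of its underside
- cover_glass_box: bystander: small box of cover glasses, 26 x 30 x 22 mm; origin at the centre of its underside
Not all that is in view belongs to the job. What is shaped like the dish but black, orange or pink is not meant.

How it is judged (in metres and radians):
On the way, in this order (a step that is already met when the one before it is completed fails the run):
1. the dish stands flat on the plate between the jaws, released (z of dish in the frame of stand between 0.01 and 0.014 m and y of dish in the frame of stand between 0.035 and 0.066 m and x of dish in the frame of stand between -0.02 and 0.02 m and contact force between the fingers and dish below 0.1 N), for 0.2 s.
2. the bar's jaw holds the dish against the V rest (y of dish in the frame of stand above 0.0605 m and y of dish in the frame of jaw_face below 0.0315 m and contact force between bar and dish above 0.3 N), for 0.2 s.
3. the wedge jams the bar (contact force between wedge and bar above 8 N), for 0.2 s.
At the end, for the whole second after the job is handed in: The dish lies flat on the plate in the V rest, centre within 3 mm across and 1.5 mm along the bar of its seat; the jaw touches it (within 1.5 mm, over 0.3 N); the wedge presses on the bar with over 8 N; all is at rest (all of step 2 and y of dish in the frame of stand below 0.065 m and x of dish in the frame of stand between -0.003 and 0.003 m and z of dish in the frame of stand below 0.0135 m and angle between dish's own z axis and vertical below 0.05 rad and contact force between wedge and bar above 8 N and linear speed of dish below 0.01 m/s and velocity of joint bar between -0.003 and 0.003 m/s and velocity of joint wedge between -0.003 and 0.003 m/s).
It fails at once if the jaw presses on the dish with more than 20 N (it cracks) (contact force between bar and dish above 20 N).
It fails at once if the wedge is forced: it presses on the bar with more than 60 N (contact force between wedge and bar above 60 N).
It fails at once if a bystander is shifted by more than 15 mm (distance of any of immersion_oil, tweezers, cover_glass_box from where it was at the start of the episode above 0.015 m).
It also fails if it takes over 51 s, if anything falls off the work surface, if the arm or the gripper's body presses on something with over 40 N, if the wrist force passes 120 N, or if a joint passes its speed limit or range.

## Working session

There is one attempt and no reset: what is moved stays moved. The work goes in short steps, Python scripts to look and compute and a tool call to move; the robot and the scene stay as the last step left them, time stands still between calls to the robot, and variables do not carry over. Pictures are saved under pics/ and viewed, at most 13 in all, crops included, and the job is handed in when it is done.

Besides the shell and the picture viewer there is one more tool, called after ">>>" as a command line: name --argument value ..., lists and objects as JSON in quotes. drive_tool: Moves the arm, as the interface text tells. Its arguments: {"type":"object","properties":{"targets":{"type":"array"}},"required":["targets"]}

```bash
mkdir -p pics; ls; python3 - <<'E'
from rig import arm, vision, job
import cv2
for n in("scene","top"):
    cv2.imwrite(f"pics/{n}0.png",vision.read_camera(n)); print(vision.calibration(n))
print(arm.sense(), arm.grip_point_offset)
E
```

```text
pics
{'fx': 468.92685362526396, 'fy': 468.92685362526396, 'cx': 255.8154028708341, 'cy': 188.04318571492493, 'eye': array([ 0.05423193, -0.36127951,  0.83817439]), 'attitude': array([-137.32569573,    0.38627449,  -41.91342347])}
{'fx': 465.7442188021311, 'fy': 465.7442188021311, 'cx': 249.9376445865216, 'cy': 185.3299112679657, 'eye': array([0.30064739, 0.17503502, 1.27360736]), 'attitude': array([-168.3776313 ,    0.26392163,  -92.02429296])}
{'clock': 0.1, 'joint_pos': array([-69.14966711,  22.00927595,   0.93828684,  78.55446404,
        -0.36058085,  79.53937179,  -2.66390619]), 'joint_velocities': array([ 0.01914339, -0.05401367, -0.04688339, -0.11834352, -0.04082348,
       -0.01506838, -0.06585693]), 'joint_torque': array([ 4.78009242e-03, -6.29133940e+01,  8.48156288e-01, -3.72760105e+01,
        1.66007434e-02,  1.04776295e-02,  9.05525417e-05]), 'tcp_pos': array([0.25850874, 0.5685323 , 0.230398  ]), 'tool_rot': array([-1.79899734e+02,  1.80497771e-03,  1.55549759e+02]), 'ft_force': array([ 0.16490527,  0.09778756, -0.21476383]), 'moment': array([-0.03417424,  0.03399542, -0.01568432]), 'finger_force': 0.0, 'finger_gap': 0.08559820292199297} 0.0187
```

View pics/scene0.png

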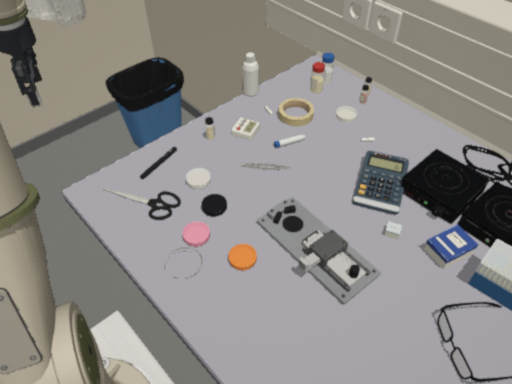

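View pics/top0.png

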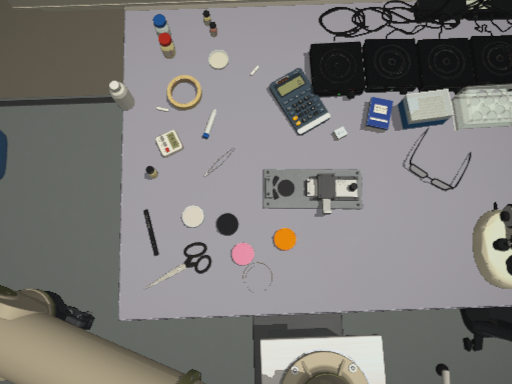

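The top view shows the dish at (193,216). The stand is at about (312,189), with the V rest on the left, the knob at (352,187) and the thumb plate at (326,207). Next I'll measure the positions and view enlarged crops.

```bash
cat > h.py <<'E'
import numpy as np, cv2
from rig import arm, vision, job
from scipy.spatial.transform import Rotation as R
def ray(n,u,v,z):
    c=vision.calibration(n); d=R.from_euler('xyz',c['attitude'],degrees=True).as_matrix()@np.array([(u-c['cx'])/c['fx'],(v-c['cy'])/c['fy'],1])
    e=c['eye']; return e+d*(z-e[2])/d[2]
def proj(n,p):
    c=vision.calibration(n); q=R.from_euler('xyz',c['attitude'],degrees=True).as_matrix().T@(np.array(p)-c['eye'])
    return np.array([c['cx']+c['fx']*q[0]/q[2],c['cy']+c['fy']*q[1]/q[2]])
E
python3 - <<'E'
from h import *
t=cv2.imread("pics/top0.png"); s=cv2.imread("pics/scene0.png")
cv2.imwrite("pics/c0.png",np.vstack([cv2.resize(t[160:220,250:378],(768,360-72)[::1] and (640,300),interpolation=3),cv2.resize(s[190:305,240:400],(640,300) if 0 else (417,300),interpolation=3) if 0 else cv2.copyMakeBorder(cv2.resize(s[190:305,240:400],(417,300),interpolation=3),0,0,0,223,0)]))
# dish
for n,im,(u,v) in(("top",t,(193,216)),("scene",s,(198,178))):
    roi=im[v-20:v+20,u-20:u+20].astype(int)
    lab=cv2.cvtColor(im,cv2.COLOR_BGR2LAB)[v-20:v+20,u-20:u+20].astype(int)
    m=((lab[...,2]>128)&(lab[...,0]>160)).astype(np.uint8)
    k,l,st,ce=cv2.connectedComponentsWithStats(m); i=1+st[1:,4].argmax()
    print(n,st[i],ce[i]+[u-20,v-20],ray(n,*(ce[i]+[u-20,v-20]),.012)[:2], lab[20,20],lab[2,2])
# plate
m=cv2.cvtColor(t,cv2.COLOR_BGR2LAB).astype(int)[160:220,250:378]
bg=m[5,5]; d=(np.abs(m-bg).sum(2)>30).astype(np.uint8)
k,l,st,ce=cv2.connectedComponentsWithStats(d); i=1+st[1:,4].argmax()
mm=cv2.morphologyEx((l==i).astype(np.uint8),cv2.MORPH_OPEN,np.ones((25,25)))
c=max(cv2.findContours(mm,0,1)[0],key=cv2.contourArea)
r=cv2.minAreaRect(c); b=cv2.boxPoints(r)+[250,160]; print(r); 
for p in b: print(p,ray("top",*p,.012)[:2])
E
```

```text
top [  9   9  23  22 392] [192.5127551  215.79336735] [0.48099956 0.33136687] [214 127 137] [167 130 126]
scene [  8  10  25  21 417] [198.27817746 177.76978417] [0.47750721 0.32949507] [208 129 133] [175 130 126]Traceback (most recent call last):
  File "<stdin>", line 16, in <module>
ValueError: max() iterable argument is empty
```

View pics/c0.png

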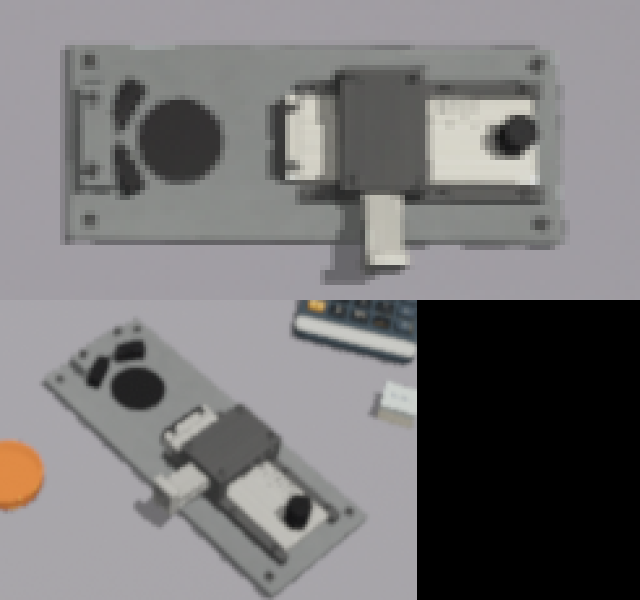

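The crop shows the plate, with corners near (65,45) and (553,243) at 5x, lying almost parallel to the image rows. The black disc is the seat mark, and the knob top is at (518,133). Next I'll fit the plate.

```bash
cat >> h.py <<'E'
def blobs(mask,mina=30):
    k,l,st,ce=cv2.connectedComponentsWithStats(mask.astype(np.uint8)); return [(st[i],ce[i],l==i) for i in range(1,k) if st[i][4]>mina]
E
python3 - <<'E'
from h import *
for n,f,(u0,u1,v0,v1) in(("top","pics/top0.png",(252,376,160,218)),("scene","pics/scene0.png",(250,384,196,300))):
    im=cv2.imread(f); lab=cv2.cvtColor(im,cv2.COLOR_BGR2LAB).astype(int)
    print(n,lab[v0+2,u0+2], lab[175,300] if n=="top" else lab[235,310])
    roi=lab[v0:v1,u0:u1]; bg=lab[v0+2,u0+2] 
    m=(roi[...,1]<129)|(roi[...,0]<60)
    m=cv2.morphologyEx(m.astype(np.uint8),cv2.MORPH_CLOSE,np.ones((5,5)))
    b=max(blobs(m),key=lambda b:b[0][4])
    c=max(cv2.findContours(b[2].astype(np.uint8),0,1)[0],key=cv2.contourArea)[:,0]+[u0,v0]
    W=np.array([ray(n,*p,.012)[:2] for p in c]).astype(np.float32)
    r=cv2.minAreaRect(W); print(b[0],r); print(cv2.boxPoints(r))
    # knob top: dark pixels
    m=(lab[...,0]<40)
    for B in blobs(m,12):
        if u0<B[1][0]<u1 and v0<B[1][1]<v1: print("dark",B[0],B[1],ray(n,*B[1],.012)[:2],ray(n,*B[1],.048)[:2])
E
```

```text
top [167 130 126] [146 127 129]
[  11    9  100   46 3942] ((0.5372071266174316, 4.807114601135254e-05), (0.2729879319667816, 0.12628468871116638), 87.91167449951172)
[[ 0.46913287 -0.13405432]
 [ 0.5953337  -0.13865615]
 [ 0.60528135  0.13415046]
 [ 0.47908056  0.1387523 ]]
scene [175 130 126] [104 128 129]
[   7    0  123  104 5536] ((0.5384531021118164, -0.0004912465810775757), (0.2795023024082184, 0.1221708208322525), 86.90875244140625)
[[ 0.4699203  -0.13674495]
 [ 0.5919134  -0.14333317]
 [ 0.6069859   0.13576245]
 [ 0.4849928   0.14235067]]
dark [285 207  10   6  45] [289.4        209.48888889] [0.57124599 0.10747216] [0.54871745 0.08704662]
dark [274 213   7  10  39] [277.12820513 217.51282051] [0.53399479 0.10926785] [0.51308945 0.08876406]
dark [284 217  18  14 201] [292.4079602  223.46268657] [0.54748659 0.07389455] [0.52599335 0.05493213]
dark [350 266   8  11  75] [353.6        271.14666667] [ 0.55244494 -0.09897383] [ 0.53073564 -0.11040362]
```

```bash
python3 - <<'E'
from h import *
im=cv2.imread("pics/top0.png"); lab=cv2.cvtColor(im,cv2.COLOR_BGR2LAB).astype(int)
for th in(60,75): 
  for B in blobs(lab[...,0]<th,8):
    if 255<B[1][0]<370 and 165<B[1][1]<215: print(th,B[0],B[1],ray("top",*B[1],.012)[:2],ray("top",*B[1],.048)[:2])
# edges by profile: far(top) and near rows, left/right columns, subpixel at threshold on L
L=cv2.cvtColor(im,cv2.COLOR_BGR2GRAY).astype(float)
def edge(p):  # strongest gradient subpixel
    g=np.abs(np.diff(p)); i=g.argmax(); j=slice(max(i-1,0),i+2); return (g[j]*np.arange(max(i-1,0),max(i-1,0)+len(g[j]))).sum()/g[j].sum()+.5
far=np.array([ray("top",u,164+edge(L[164:173,u]),.012)[:2] for u in range(268,356)])
near=np.array([ray("top",u,204+edge(L[204:214,u]),.012)[:2] for u in list(range(268,310))+list(range(336,356))])
lef=np.array([ray("top",258+edge(L[v,258:268]),v,.012)[:2] for v in range(173,205)])
rig=np.array([ray("top",355+edge(L[v,355:369]),v,.012)[:2] for v in range(173,205)])
for nme,e in(("far",far),("near",near),("left",lef),("right",rig)):
    vx,vy,x,y=cv2.fitLine(e.astype(np.float32),cv2.DIST_HUBER,0,.01,.01).ravel(); print(nme,np.median(e,0),(vx,vy),(x,y),np.degrees(np.arctan2(vy,vx)))
E
```

```text
60 [273 176   5   9  25] [274.96 179.76] [0.5734133  0.10181186] [0.56562991 0.10390129]
60 [278 180  16  15 183] [285.62295082 187.34972678] [0.55091051 0.07337647] [0.54376925 0.0762773 ]
60 [349 184   8   7  41] [352.58536585 186.82926829] [ 0.5456753 -0.1113845] [ 0.53868342 -0.10321151]
60 [305 189   2   7   9] [305.77777778 191.77777778] [0.53646369 0.01851474] [0.52973466 0.02298105]
60 [273 190   5   9  26] [274.88461538 194.19230769] [0.53278273 0.10389612] [0.52615874 0.10592607]
60 [316 197   6   3  14] [318.21428571 198.28571429] [ 0.51704865 -0.01453619] [ 0.51087363 -0.00912677]
75 [315 175   4   5  10] [316.6 176.8] [ 0.57761335 -0.01398572] [ 0.56971012 -0.00859201]
75 [273 176   6  10  32] [275.     179.8125] [0.5732605  0.10170797] [0.56548148 0.10380036]
75 [278 180  16  16 202] [285.54950495 187.63366337] [0.55011895 0.07361969] [0.54300027 0.07651358]
75 [305 180   2  16  30] [305.53333333 187.5       ] [0.54849549 0.01847404] [0.54142314 0.02294151]
75 [349 183   8   8  45] [352.46666667 186.68888889] [ 0.54608173 -0.11108882] [ 0.53907825 -0.10292427]
75 [273 190   5   9  31] [274.80645161 194.32258065] [0.53242605 0.104128  ] [0.52581224 0.10615134]
75 [313 196  10   5  29] [317.31034483 198.44827586] [ 0.51668568 -0.0120263 ] [ 0.51052102 -0.0066885 ]
far [ 0.60153108 -0.00132246] (np.float32(0.039999377), np.float32(0.9991997)) (np.float32(0.60061574), np.float32(-0.027700048)) 87.70759
near [0.49161411 0.04112021] (np.float32(0.043416157), np.float32(0.99905705)) (np.float32(0.4907955), np.float32(0.02749726)) 87.51165
left [0.54967666 0.13014975] (np.float32(0.9972296), np.float32(-0.074385405)) (np.float32(0.5470655), np.float32(0.13188156)) -4.2659097
right [ 0.54065511 -0.12307969] (np.float32(0.99772793), np.float32(-0.06737159)) (np.float32(0.5510255), np.float32(-0.12400131)) -3.863034
```

```bash
cat >> h.py <<'E'
def plan(pos,yaw,n):
    s=arm.sense(); p=s['tcp_pos']; A=R.from_euler('xyz',s['tool_rot'],degrees=True); B=R.from_euler('xyz',[180,0,yaw],degrees=True)
    w=(A.inv()*B).as_rotvec()
    for i in range(n):
        Ai=A*R.from_rotvec(w*i/n); sh=Ai.inv().apply((np.array(pos)-p)/n)/.3
        print(np.round(np.r_[sh,w/n/2/np.pi],4).tolist())
E
python3 -c "
from h import *
plan([.48,.331,.1],87.6,8)"
```

```text
[-0.125, -0.0518, 0.0544, -0.0, 0.0, 0.0236]
[-0.1313, -0.0328, 0.0544, -0.0, 0.0, 0.0236]
[-0.1347, -0.013, 0.0544, -0.0, 0.0, 0.0236]
[-0.1351, 0.007, 0.0544, -0.0, 0.0, 0.0236]
[-0.1326, 0.0268, 0.0543, -0.0, 0.0, 0.0236]
[-0.1272, 0.0461, 0.0543, -0.0, 0.0, 0.0236]
[-0.119, 0.0644, 0.0543, -0.0, 0.0, 0.0236]
[-0.1082, 0.0813, 0.0543, -0.0, 0.0, 0.0236]
```

>>> drive_tool --targets '[[[-0.125,-0.052,0.054,0,0,0.0236,0.15],[-0.131,-0.033,0.054,0,0,0.0236,0.15],[-0.135,-0.013,0.054,0,0,0.0236,0.15],[-0.135,0.007,0.054,0,0,0.0236,0.15],[-0.133,0.027,0.054,0,0,0.0236,0.15]]]'

```text
clock: 0.72
tcp_pos: [0.3978, 0.4191, 0.1494]
tool_rot: [-180.0, 0.0, 112.8]
ft_force: [0.7, -0.3, -0.3]
finger_gap: 0.0725
finger_force: 0.0
```

>>> drive_tool --targets '[[[-0.127,0.046,0.054,0,0,0.0236,0.15],[-0.119,0.064,0.054,0,0,0.0236,0.15],[-0.108,0.081,0.054,0,0,0.0236,0.15],[0,0,0,0,0,0,0.15],[0,0,0,0,0,0,0.15]]]'

```text
clock: 1.35
tcp_pos: [0.4794, 0.3318, 0.1014]
tool_rot: [-180.0, 0.0, 87.7]
ft_force: [-0.8, 1.5, 0.2]
finger_gap: 0.0729
finger_force: 0.0
```

```bash
python3 -c "
from h import *
s=arm.sense();print(s['tcp_pos'],s['tool_rot'],s['finger_gap'],s['joint_pos'])
im=vision.read_camera('scene');cv2.imwrite('pics/s1.png',cv2.resize(im[110:250,110:290],None,fx=4,fy=4,interpolation=3))
plan([.48,.331,.0],87.6,3)"
```

```text
[0.47944405 0.33184929 0.1014414 ] [-1.79950386e+02  2.34973147e-03  8.76552631e+01] 0.07293655208670642 [-52.47275852  22.91687401  18.71258647  95.82243248  -8.11858169
  62.63300847 -33.73308452]
[-0.0018, 0.0011, 0.113, -0.0, -0.0, 0.0001]
[-0.0018, 0.0011, 0.113, -0.0, -0.0, 0.0001]
[-0.0018, 0.001, 0.113, -0.0, -0.0, 0.0001]
```

View pics/s1.png

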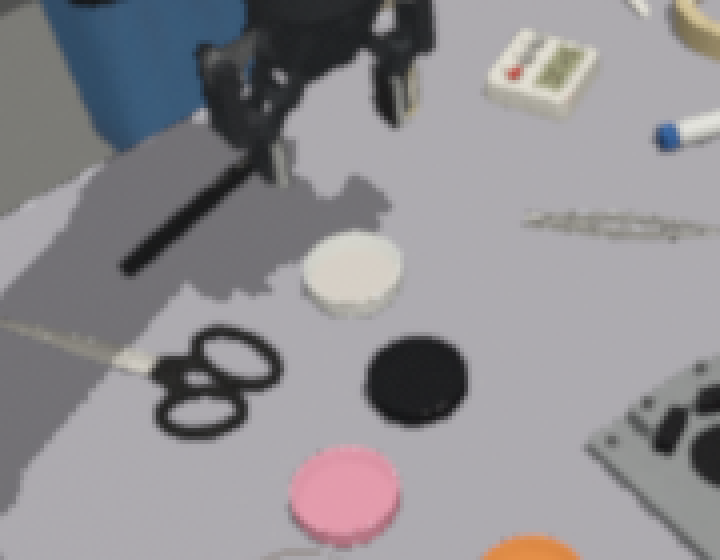

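The crop shows the open gripper above and behind the white dish, which is at (352,272). The scissors and the black disc are clear of it, so I'll descend.

>>> drive_tool --targets '[[[-0.002,0.001,0.113,0,0,0,0.15],[-0.002,0.001,0.113,0,0,0,0.15],[-0.002,0.001,0.113,0,0,0,0.15],[0,0,0,0,0,0,0.15],[0,0,0,0,0,0,0.5]]]'

```text
clock: 2.02
tcp_pos: [0.4809, 0.3309, 0.0017]
tool_rot: [180.0, -0.1, 87.7]
ft_force: [0.7, 1.5, 2.0]
finger_gap: 0.0573
finger_force: 64.6
```

>>> drive_tool --targets '[[[0,0,0,0,0,0,0.5],[0,0,0,0,0,0,0.5],[0,0,0,0,0,0,0.5],[0,0,-0.1,0,0,0,0.5],[0,0,-0.1,0,0,0,0.5]]]'

```text
clock: 2.65
tcp_pos: [0.4807, 0.3294, 0.061]
tool_rot: [-180.0, 0.0, 87.6]
ft_force: [0.3, 0.2, -0.3]
finger_gap: 0.0575
finger_force: 64.0
```

```bash
python3 -c "
from h import *
s=arm.sense();print(s['tcp_pos'],s['tool_rot'],s['finger_gap'],s['finger_force'])
im=vision.read_camera('scene');cv2.imwrite('pics/s2.png',cv2.resize(im[110:210,150:250],None,fx=5,fy=5,interpolation=3))
plan([.5483,.069,.09],87.6,6)"
```

```text
[0.480724   0.32943468 0.06096954] [-1.79993153e+02  1.24230317e-02  8.75825898e+01] 0.05754583680819708 63.986027240753174
[-0.1437, 0.0425, -0.014, 0.0001, -0.0001, -0.0]
[-0.1438, 0.0425, -0.0139, 0.0001, -0.0001, -0.0]
[-0.1438, 0.0425, -0.0139, 0.0001, -0.0001, -0.0]
[-0.1438, 0.0425, -0.0138, 0.0001, -0.0001, -0.0]
[-0.1438, 0.0424, -0.0137, 0.0001, -0.0001, -0.0]
[-0.1438, 0.0424, -0.0137, 0.0001, -0.0001, -0.0]
```

View pics/s2.png

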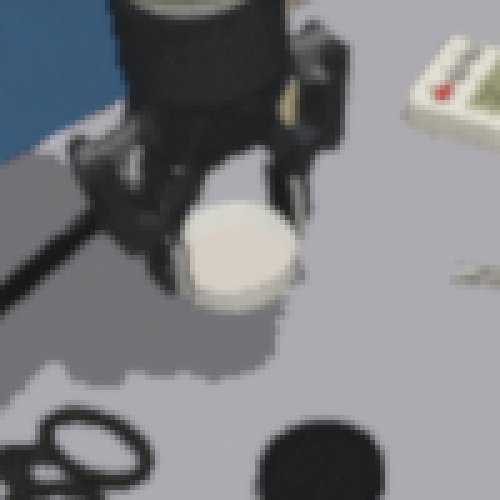

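The dish is held level between the pads, at (240,255) in the crop. I'll check its offset from the TCP.

```bash
python3 -c "
from h import *
for n in('scene','top'):
  im=vision.read_camera(n); lab=cv2.cvtColor(im,cv2.COLOR_BGR2LAB).astype(int)
  u,v=proj(n,[.4807,.3294,.07]).astype(int)
  r=lab[v-20:v+20,u-20:u+20]; m=(r[...,2]>128)&(r[...,0]>165)
  b=max(blobs(m),key=lambda b:b[0][4]); c=b[1]+[u-20,v-20]; print(n,u,v,b[0],c,ray(n,*c,.071)[:2])
"
```

```text
scene 197 160 [ 10   8  23  22 395] [197.61518987 158.14177215] [0.48522874 0.33283116]
top 190 212 [  0   0  36  40 823] [184.88578372 212.7727825 ] [0.48121337 0.34384982]
```

>>> drive_tool --targets '[[[-0.144,0.0425,-0.016,0,0,0,0.5],[-0.144,0.0425,-0.016,0,0,0,0.5],[-0.144,0.0425,-0.016,0,0,0,0.5],[-0.144,0.0425,-0.016,0,0,0,0.5],[-0.144,0.0425,-0.016,0,0,0,0.5]]]'

```text
clock: 3.42
tcp_pos: [0.535, 0.1096, 0.0834]
tool_rot: [-179.9, 0.0, 87.6]
ft_force: [0.1, 0.0, -0.3]
finger_gap: 0.0572
finger_force: 64.0
```

>>> drive_tool --targets '[[[-0.144,0.0425,-0.016,0,0,0,0.5],[-0.007,0,0,0,0,0,0.5],[0,0,0,0,0,0,0.5],[0,0,0,0,0,0,0.5],[0,0,0,0,0,0,0.5]]]'

```text
clock: 4.05
tcp_pos: [0.5458, 0.0667, 0.0885]
tool_rot: [-180.0, -0.0, 87.7]
ft_force: [-0.2, 0.3, 0.1]
finger_gap: 0.0573
finger_force: 64.0
```

```bash
python3 -c "
from h import *
s=arm.sense();print(s['tcp_pos'],s['tool_rot'],s['finger_gap'],s['finger_force'])
for n in('scene',):
  im=vision.read_camera(n); cv2.imwrite('pics/s3.png',cv2.resize(im[150:310,220:400],None,fx=3,fy=3,interpolation=3))
plan([.5483,.067,.015],87.6,3)"
```

```text
[0.54583825 0.06668108 0.08848126] [-1.79964426e+02 -1.19254709e-02  8.77111501e+01] 0.05730654622909227 63.985615968704224
[0.0007, 0.0027, 0.0817, -0.0, -0.0, 0.0001]
[0.0007, 0.0027, 0.0817, -0.0, -0.0, 0.0001]
[0.0008, 0.0027, 0.0817, -0.0, -0.0, 0.0001]
```

View pics/s3.png

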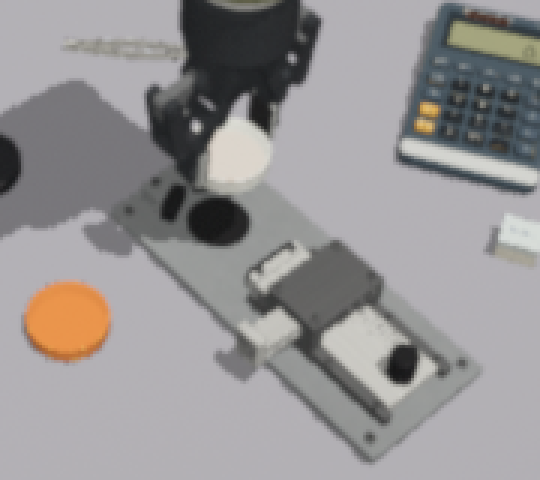

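The dish hangs above the seat mark, at (238,158) against (218,222) for the mark. I'll lower and release it.

>>> drive_tool --targets '[[[0.001,0.003,0.082,0,0,0,0.5],[0.001,0.003,0.082,0,0,0,0.5],[0.001,0.002,0.07,0,0,0,0.5],[0,0,0.012,0,0,0,0.5],[0,0,0,0,0,0,0.5]]]'

```text
clock: 4.72
tcp_pos: [0.5487, 0.0664, 0.0153]
tool_rot: [180.0, 0.0, 87.6]
ft_force: [-0.5, -0.0, 0.3]
finger_gap: 0.0572
finger_force: 64.0
```

>>> drive_tool --targets '[[[0,0,0.004,0,0,0,0.5],[0,0,0,0,0,0,0.5],[0,0,0,0,0,0,0.15],[0,0,0,0,0,0,0.05],[0,0,0,0,0,0,0.05]]]'

```text
clock: 5.35
tcp_pos: [0.5487, 0.066, 0.0138]
tool_rot: [180.0, 0.0, 87.6]
ft_force: [-0.0, 0.2, -0.5]
finger_gap: 0.0814
finger_force: 0.0
```

>>> drive_tool --targets '[[[0,0,-0.08,0,0,0,0.05],[0,0,-0.15,0,0,0,0.05],[0.15,0,-0.1,0,0,0,0.05],[0.2,0,0,0,0,0,0.5],[0.2,0,0,0,0,0,1]]]'

```text
clock: 5.98
tcp_pos: [0.5559, 0.2326, 0.1137]
tool_rot: [179.9, -0.1, 87.5]
ft_force: [0.1, 0.1, -0.6]
finger_gap: 0.0461
finger_force: 0.0
```

```bash
python3 -c "
from h import *
a=vision.read_camera('scene'); b=vision.read_camera('top')
cv2.imwrite('pics/s4.png',np.hstack([cv2.resize(a[190:300,250:390],(560,440),interpolation=3)[:, :500],cv2.resize(b[160:250,310:370],None,fx=4.889,fy=4.889,interpolation=3)[:440]]))
o=np.array([.546,.0118]);ya=np.array([.042,.999]);xa=np.array([.999,-.042])
for n,im in(('scene',a),('top',b)):
  lab=cv2.cvtColor(im,cv2.COLOR_BGR2LAB).astype(int)
  for name,p,z in(('dish',[.5483,.07,.026],.025),):
    u,v=proj(n,p).astype(int); r=lab[v-22:v+22,u-22:u+22]; m=(r[...,0]>165)&(r[...,2]>128)
    B=max(blobs(m,20),key=lambda b:b[0][4]); c=B[1]+[u-22,v-22]; w=ray(n,*c,z)[:2]; print(n,name,B[0],c,w,(w-o)@xa,(w-o)@ya)
  p=[.541,-.105,.04];u,v=proj(n,p).astype(int); m=lab[v-10:v+10,u-10:u+10,0]<60
  B=max(blobs(m,10),key=lambda b:b[0][4]); c=B[1]+[u-10,v-10]
  for z in(.036,.048):
    w=ray(n,*c,z)[:2]; print(n,'knob',B[0],c,w,(w-o)@xa,(w-o)@ya)
"
```

```text
scene dish [ 10  12  28  26 548] [295.59489051 222.2080292 ] [0.54742637 0.06481719] -0.0008017786609623114 0.0530240808417037
scene knob [ 5  8 10 11 85] [353.74117647 270.88235294] [ 0.53865771 -0.10638179] -0.0023713077127718593 -0.11837198106160554
scene knob [ 5  8 10 11 85] [353.74117647 270.88235294] [ 0.53141102 -0.11019489] -0.009450601003846218 -0.12248563079616505
top dish [ 13  11  23  22 390] [288.91025641 186.37692308] [0.55071634 0.06530556] 0.0024643857481193637 0.0536501441565021
top knob [ 7  8  8  7 28] [352.10714286 187.39285714] [ 0.5395075  -0.10451915] -0.0016006052313758848 -0.11647551312443054
top knob [ 7  8  8  7 28] [352.10714286 187.39285714] [ 0.53719148 -0.10180855] -0.004028152447633037 -0.11386490331459782
```

View pics/s4.png

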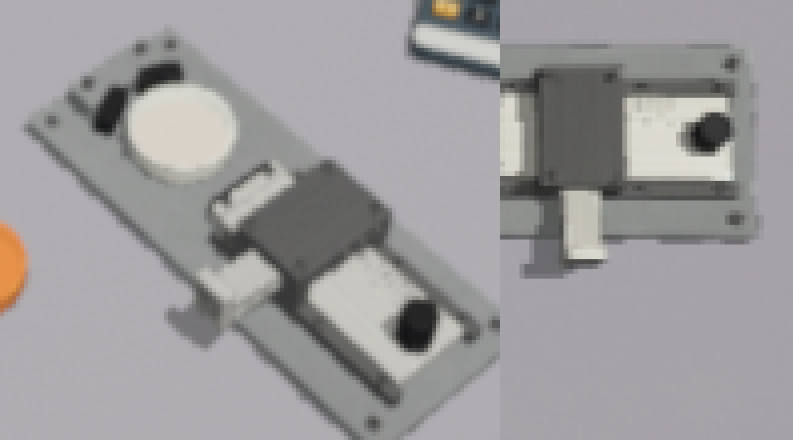

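The dish lies flat on the plate at about y 53 mm, in front of the V rest. The knob is at about world (0.540, -0.1055).

```bash
python3 -c "
from h import *
plan([.539,-.15,.12],87.6,7)"
```

```text
[-0.1862, -0.0012, -0.0044, -0.0, -0.0001, 0.0003]
[-0.1862, -0.0009, -0.0043, -0.0, -0.0001, 0.0003]
[-0.1862, -0.0006, -0.0042, -0.0, -0.0001, 0.0003]
[-0.1862, -0.0003, -0.0041, -0.0, -0.0001, 0.0003]
[-0.1862, 0.0, -0.004, -0.0, -0.0001, 0.0003]
[-0.1862, 0.0003, -0.0039, -0.0, -0.0001, 0.0003]
[-0.1862, 0.0006, -0.0038, -0.0, -0.0001, 0.0003]
```

>>> drive_tool --targets '[[[-0.186,0,-0.004,0,0,0,1],[-0.186,0,-0.004,0,0,0,1],[-0.186,0,-0.004,0,0,0,1],[-0.186,0,-0.004,0,0,0,1],[-0.186,0,-0.004,0,0,0,1]]]'

```text
clock: 6.7
tcp_pos: [0.5434, -0.0497, 0.1189]
tool_rot: [180.0, -0.0, 87.6]
ft_force: [0.8, 0.3, -0.3]
finger_gap: -0.0002
finger_force: 0.0
```

>>> drive_tool --targets '[[[-0.186,0,-0.004,0,0,0,1],[-0.186,0,-0.004,0,0,0,1],[0,0,0,0,0,0,1],[0,0,0,0,0,0,1],[0,0,0,0,0,0,1]]]'

```text
clock: 7.32
tcp_pos: [0.5394, -0.1576, 0.1209]
tool_rot: [-180.0, -0.0, 87.7]
ft_force: [-0.4, 0.5, 0.3]
finger_gap: 0.0002
finger_force: 0.0
```

```bash
python3 -c "
from h import *
s=arm.sense();print(s['tcp_pos'],s['tool_rot'],s['finger_gap'],s['ft_force'])
plan([.539,-.15,.031],87.6,2)"
```

```text
[ 0.53935734 -0.15759195  0.12094924] [-1.79975595e+02 -4.16081938e-02  8.77234577e+01] 0.0001657025634739264 [-0.4108551   0.50297974  0.33618083]
[0.0125, -0.001, 0.1499, -0.0, -0.0001, 0.0002]
[0.0126, -0.0011, 0.1499, -0.0, -0.0001, 0.0002]
```

>>> drive_tool --targets '[[[0.01,0,0.15,0,0,0,1],[0.01,0,0.15,0,0,0,1],[0,0,0,0,0,0,1],[0.02,0,0,0,0,0,1],[0.02,0,0,0,0,0,1]]]'

```text
clock: 7.95
tcp_pos: [0.5414, -0.1411, 0.0333]
tool_rot: [179.8, 0.0, 87.6]
ft_force: [-0.6, -0.4, 0.9]
finger_gap: -0.0
finger_force: 0.0
```

>>> drive_tool --targets '[[[0.01,0,0,0,0,0,1],[0.01,0,0,0,0,0,1],[0.01,0,0,0,0,0,1],[0.01,0,0,0,0,0,1],[0,0,0,0,0,0,1]]]'

```text
clock: 8.57
tcp_pos: [0.5404, -0.1292, 0.0311]
tool_rot: [-180.0, 0.0, 87.6]
ft_force: [0.2, -0.9, 0.3]
finger_gap: 0.0001
finger_force: 0.0
```

>>> drive_tool --targets '[[[0.01,0,0,0,0,0,1],[0.01,0,0,0,0,0,1],[0.01,0,0,0,0,0,1],[0.01,0,0,0,0,0,1],[0,0,0,0,0,0,1]]]'

```text
clock: 9.2
tcp_pos: [0.5409, -0.1167, 0.0312]
tool_rot: [-180.0, -0.0, 87.6]
ft_force: [-0.1, 0.4, 0.2]
finger_gap: 0.0001
finger_force: 0.1
```

>>> drive_tool --targets '[[[0.01,0,0,0,0,0,1],[0.01,0,0,0,0,0,1],[0,0,0,0,0,0,1],[0,0,0,0,0,0,1],[0,0,0,0,0,0,1]]]'

```text
clock: 9.82
tcp_pos: [0.5412, -0.111, 0.0312]
tool_rot: [-180.0, -0.0, 87.6]
ft_force: [0.8, 0.0, -0.3]
finger_gap: 0.0001
finger_force: 0.0
```

```bash
cat > look.py <<'E'
from h import *
a=vision.read_camera('scene'); b=vision.read_camera('top'); s=arm.sense(); print(s['tcp_pos'],s['ft_force'])
o=np.array([.546,.0118]);ya=np.array([.042,.999]);xa=np.array([.999,-.042])
for n,im in(('scene',a),('top',b)):
  lab=cv2.cvtColor(im,cv2.COLOR_BGR2LAB).astype(int)
  u,v=proj(n,[.5483,.07,.026]).astype(int); r=lab[v-22:v+22,u-22:u+22]; m=(r[...,0]>165)&(r[...,2]>128)
  m[:, 40:]=0
  B=max(blobs(m,20),key=lambda b:b[0][4]); c=B[1]+[u-22,v-22]; w=ray(n,*c,.025)[:2]; print(n,B[0],c,(w-o)@xa,(w-o)@ya)
E
python3 look.py
```

```text
[ 0.54114269 -0.11121237  0.03117659] [-0.28977048  0.29506863  0.23115104]
scene [  9  12  28  25 515] [294.34563107 221.06213592] -0.0007251609652715322 0.05716794719422396
top [ 12  11  22  22 380] [287.47368421 186.42631579] 0.002303976916679858 0.05757807203950679
```

>>> drive_tool --targets '[[[0.003,0,0,0,0,0,1],[0.003,0,0,0,0,0,1],[0.003,0,0,0,0,0,1],[0,0,0,0,0,0,1],[0,0,0,0,0,0,1]]]'

```text
clock: 10.55
tcp_pos: [0.5413, -0.1088, 0.0312]
tool_rot: [180.0, 0.0, 87.6]
ft_force: [-0.8, -2.4, 0.4]
finger_gap: 0.0002
finger_force: 1.1
```

>>> drive_tool --targets '[[[0.002,0,0,0,0,0,1],[0,0,0,0,0,0,1],[0.002,0,0,0,0,0,1],[0,0,0,0,0,0,1],[0,0,0,0,0,0,1]]]'

```text
clock: 11.18
tcp_pos: [0.5413, -0.1074, 0.0312]
tool_rot: [-180.0, -0.0, 87.6]
ft_force: [-0.2, -1.5, -0.0]
finger_gap: -0.0001
finger_force: 0.9
```

>>> drive_tool --targets '[[[0.002,0,0,0,0,0,1],[0,0,0,0,0,0,1],[0,0,0,0,0,0,1],[0,0,0,0,0,0,1],[0,0,0,0,0,0,1]]]'

```text
clock: 11.8
tcp_pos: [0.5413, -0.1068, 0.0312]
tool_rot: [-180.0, -0.0, 87.6]
ft_force: [0.4, -1.7, -0.3]
finger_gap: 0.0002
finger_force: 0.9
```

>>> drive_tool --targets '[[[0.002,0,0,0,0,0,1],[0,0,0,0,0,0,1],[0.002,0,0,0,0,0,1],[0,0,0,0,0,0,1],[0,0,0,0,0,0,1]]]'

```text
clock: 12.42
tcp_pos: [0.5413, -0.1066, 0.0312]
tool_rot: [180.0, 0.1, 87.5]
ft_force: [0.4, -5.1, -0.5]
finger_gap: 0.0001
finger_force: 2.6
```

>>> drive_tool --targets '[[[0.002,0,0,0,0,0,1],[0,0,0,0,0,0,1],[0,0,0,0,0,0,1],[0,0,0,0,0,0,1],[0,0,0,0,0,0,1]]]'

```text
clock: 13.05
tcp_pos: [0.5414, -0.1065, 0.0312]
tool_rot: [180.0, 0.1, 87.5]
ft_force: [0.2, -6.3, -0.8]
finger_gap: -0.0002
finger_force: 3.2
```

```bash
python3 look.py
```

```text
[ 0.5413073  -0.10649612  0.03123272] [ 0.86861619 -6.74280938 -0.88356381]
scene [  8  11  28  24 511] [293.16438356 219.84148728] -0.00038862125299458456 0.06138945774060176
top [ 10  11  22  22 374] [285.98930481 186.47593583] 0.0021421845861003927 0.06163662067323827
```

>>> drive_tool --targets '[[[0.002,0,0,0,0,0,1],[0,0,0,0,0,0,1],[0,0,0,0,0,0,1],[0,0,0,0,0,0,1],[0,0,0,0,0,0,1]]]'

```text
clock: 13.78
tcp_pos: [0.5413, -0.1064, 0.0313]
tool_rot: [180.0, 0.1, 87.5]
ft_force: [-0.8, -7.8, -0.8]
finger_gap: 0.0003
finger_force: 3.9
```

>>> drive_tool --targets '[[[-0.008,0,0,0,0,0,1],[-0.03,0,0,0,0,0,1],[-0.06,0,0,0,0,0,1],[0,0,-0.15,0,0,0,1],[0,0,-0.15,0,0,0,1]]]'

```text
clock: 14.4
tcp_pos: [0.5394, -0.1354, 0.1219]
tool_rot: [-179.9, 0.0, 87.5]
ft_force: [1.3, 0.4, 0.1]
finger_gap: -0.0002
finger_force: 0.0
```

```bash
python3 look.py; python3 -c "
from h import *
b=vision.read_camera('top');a=vision.read_camera('scene')
cv2.imwrite('pics/s5.png',np.hstack([cv2.resize(a[190:300,250:390],(560,440),interpolation=3)[:, :400],cv2.resize(b[160:220,280:340],(400,400),interpolation=3).repeat(1,0) if 0 else cv2.copyMakeBorder(cv2.resize(b[160:220,285:345],(390,390),interpolation=3),0,50,0,0,0)]))"
```

```text
[ 0.54297384 -0.13618107  0.12634942] [ 0.4624931  -0.23880639 -0.48909912]
scene [  8  11  28  24 517] [293.16827853 219.90715667] -0.0005083234916045338 0.061246520134673764
top [ 11  11  21  22 374] [286.0828877  186.46524064] 0.0021734990688363947 0.061380561818165764
```

View pics/s5.png

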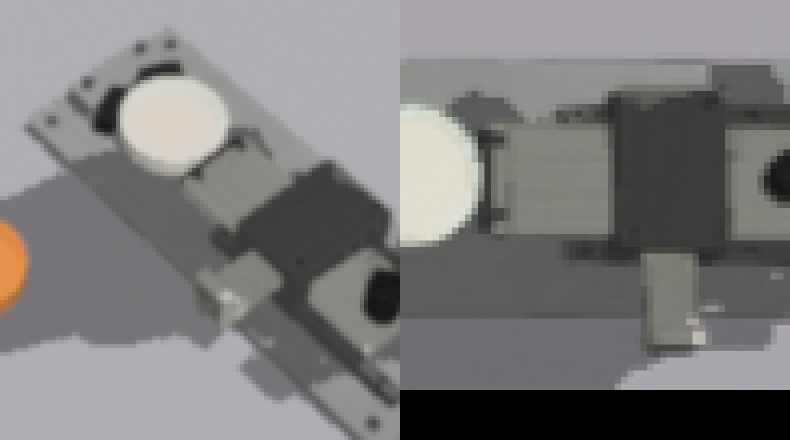

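The dish is in the V rest with the jaw touching it. In the top view the outer edge of the thumb plate runs from about (322.4,213.7) to (331.9,213.7). Next I'll triangulate it.

```bash
python3 -c "
from h import *
o=np.array([.546,.0118]);ya=np.array([.042,.999]);xa=np.array([.999,-.042])
t=cv2.imread('pics/top0.png');s=cv2.imread('pics/scene0.png')
for z in(.03,.04,.048,.055):
  w=ray('top',327.1,213.5,z)[:2]; print(z,w,(w-o)@xa,(w-o)@ya)
  for x in(-.07,-.08,-.09): 
    for y in(-.034,-.056):
      q=o+x*xa+y*ya; print('   scene',x,y,proj('scene',[*q,z]).round(1),proj('scene',[*q,z-.029]).round(1))
cv2.imwrite('pics/s6.png',np.hstack([cv2.resize(s[240:285,285:330],(450,450),interpolation=0),cv2.resize(t[185:220,310:345],(350,350),interpolation=0).repeat(1,0) if 0 else cv2.copyMakeBorder(cv2.resize(t[185:220,310:345],(350,350),interpolation=0),0,100,0,0,0)]))
"
```

```text
0.03 [ 0.47161479 -0.03301345] -0.07242865520216953 -0.047892818456460755
   scene -0.07 -0.034 [299.8 263.4] [299.  271.2]
   scene -0.07 -0.056 [307.3 270.5] [306.3 278.2]
   scene -0.08 -0.034 [296.2 266.1] [295.4 273.8]
   scene -0.08 -0.056 [303.7 273.2] [302.7 280.9]
   scene -0.09 -0.034 [292.6 268.8] [291.9 276.5]
   scene -0.09 -0.056 [300.1 276. ] [299.2 283.6]
0.04 [ 0.47024002 -0.03134051] -0.07387231403497825 -0.046279288298101885
   scene -0.07 -0.034 [300.1 260.7] [299.3 268.6]
   scene -0.07 -0.056 [307.7 267.8] [306.6 275.6]
   scene -0.08 -0.034 [296.5 263.3] [295.7 271.2]
   scene -0.08 -0.056 [304.  270.5] [303.1 278.3]
   scene -0.09 -0.034 [292.9 266. ] [292.1 273.9]
   scene -0.09 -0.056 [300.4 273.3] [299.5 281. ]
0.048 [ 0.46914021 -0.03000216] -0.07502724110122527 -0.04498846417141483
   scene -0.07 -0.034 [300.4 258.4] [299.5 266.4]
   scene -0.07 -0.056 [308.  265.5] [306.9 273.5]
   scene -0.08 -0.034 [296.7 261.1] [295.9 269.1]
   scene -0.08 -0.056 [304.3 268.3] [303.3 276.2]
   scene -0.09 -0.034 [293.1 263.8] [292.3 271.7]
   scene -0.09 -0.056 [300.6 271. ] [299.7 278.9]
0.055 [ 0.46817787 -0.02883109] -0.07603780228419137 -0.043858993060563664
   scene -0.07 -0.034 [300.6 256.4] [299.7 264.5]
   scene -0.07 -0.056 [308.3 263.6] [307.2 271.6]
   scene -0.08 -0.034 [296.9 259.1] [296.1 267.2]
   scene -0.08 -0.056 [304.6 266.3] [303.6 274.3]
   scene -0.09 -0.034 [293.2 261.8] [292.5 269.9]
   scene -0.09 -0.056 [300.9 269.1] [299.9 277.1]
```

View pics/s6.png

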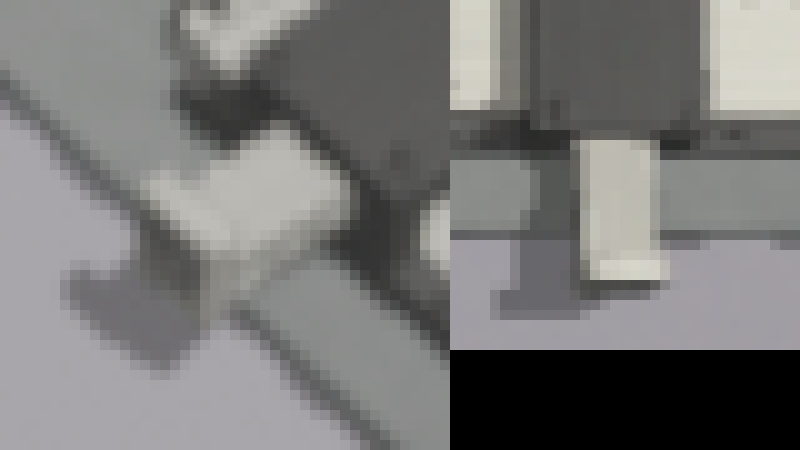

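The thumb plate's outer face is centred near world (0.470, -0.030, 0.036).

```bash
python3 -c "
from h import *
plan([.432,-.0285,.126],87.6,4)"
```

```text
[0.0847, -0.0942, -0.0035, 0.0001, -0.0, -0.0]
[0.0847, -0.0942, -0.0034, 0.0001, -0.0, -0.0]
[0.0847, -0.0942, -0.0034, 0.0001, -0.0, -0.0]
[0.0848, -0.0942, -0.0034, 0.0001, -0.0, -0.0]
```

>>> drive_tool --targets '[[[0.085,-0.094,-0.004,0,0,0,1],[0.085,-0.094,-0.004,0,0,0,1],[0.085,-0.094,-0.004,0,0,0,1],[0.085,-0.094,0,0,0,0,1],[0,0,0,0,0,0,1]]]'

```text
clock: 15.22
tcp_pos: [0.4293, -0.0254, 0.1234]
tool_rot: [-179.8, -0.1, 87.8]
ft_force: [-0.2, 0.1, 0.3]
finger_gap: -0.0
finger_force: 0.0
```

```bash
python3 -c "
from h import *
s=arm.sense();print(s['tcp_pos'],s['tool_rot'],s['joint_pos'])
plan([.432,-.0285,.028],87.6,3)"
```

```text
[ 0.42930241 -0.02544209  0.12341358] [-1.79811328e+02 -5.11135361e-02  8.77774677e+01] [-27.80206023   2.72828096  27.99114853 116.71341061  -1.52873109
  61.07246008  -1.31642868]
[-0.0034, 0.0035, 0.106, -0.0002, -0.0, 0.0002]
[-0.0033, 0.0034, 0.106, -0.0002, -0.0, 0.0002]
[-0.0033, 0.0032, 0.106, -0.0002, -0.0, 0.0002]
```

>>> drive_tool --targets '[[[-0.003,0.003,0.106,0,0,0,1],[-0.003,0.003,0.106,0,0,0,1],[-0.003,0.003,0.106,0,0,0,1],[0,0,0,0,0,0,1],[0,0,0,0,0,0,1]]]'

```text
clock: 15.85
tcp_pos: [0.4348, -0.0307, 0.0299]
tool_rot: [-180.0, 0.0, 87.5]
ft_force: [0.0, -0.2, 1.0]
finger_gap: -0.0003
finger_force: 0.0
```

```bash
python3 -c "
from h import *
b=vision.read_camera('top');a=vision.read_camera('scene')
cv2.imwrite('pics/s7.png',np.hstack([cv2.resize(a[190:300,250:390],(560,440),interpolation=3)[:, :400],cv2.resize(b[165:231,290:346],(373,440),interpolation=3)]))"
```

```text
(no output)
```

View pics/s7.png

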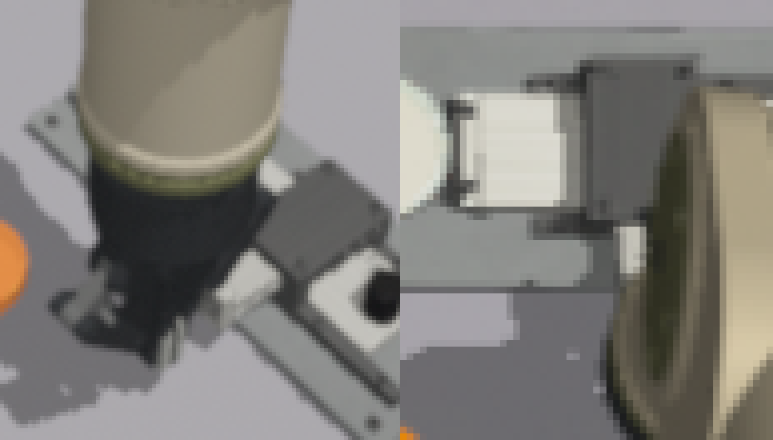

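The closed fingertips sit at (165,355) in the left crop, short of the thumb plate at (215,310). I'll approach it in small steps.

>>> drive_tool --targets '[[[0.006,0.01,0,0,0,0,1],[0,0.01,0,0,0,0,1],[0,0.01,0,0,0,0,1],[0,0.01,0,0,0,0,1],[0,0,0,0,0,0,1]]]'

```text
clock: 16.58
tcp_pos: [0.4467, -0.0288, 0.0294]
tool_rot: [180.0, 0.0, 87.6]
ft_force: [0.1, 1.1, 0.8]
finger_gap: -0.0001
finger_force: 0.0
```

>>> drive_tool --targets '[[[0,0.01,0,0,0,0,1],[0,0.01,0,0,0,0,1],[0,0.01,0,0,0,0,1],[0,0.01,0,0,0,0,1],[0,0,0,0,0,0,1]]]'

```text
clock: 17.2
tcp_pos: [0.4579, -0.0292, 0.0291]
tool_rot: [-179.9, 0.0, 87.6]
ft_force: [-3.6, -0.3, 0.9]
finger_gap: -0.0002
finger_force: 1.7
```

>>> drive_tool --targets '[[[0,0.008,0,0,0,0,1],[0,0.008,0,0,0,0,1],[0,0.008,0,0,0,0,1],[0,0.008,0,0,0,0,1],[0,0,0,0,0,0,1]]]'

```text
clock: 17.82
tcp_pos: [0.4665, -0.0296, 0.0284]
tool_rot: [-179.8, 0.0, 87.6]
ft_force: [-4.4, 0.5, -4.5]
finger_gap: 0.0
finger_force: 2.5
```

>>> drive_tool --targets '[[[0,0.005,0,0,0,0,1],[0,0.005,0,0,0,0,1],[0,0,0,0,0,0,1],[0,0,0,0,0,0,1],[0,0,0,0,0,0,1]]]'

```text
clock: 18.45
tcp_pos: [0.4695, -0.0298, 0.0284]
tool_rot: [-179.8, 0.0, 87.6]
ft_force: [-4.9, 0.3, -4.3]
finger_gap: 0.0002
finger_force: 2.4
```

>>> drive_tool --targets '[[[0,0.003,0,0,0,0,1],[0,0.003,0,0,0,0,1],[0,0,0,0,0,0,1],[0,0,0,0,0,0,1],[0,0,0,0,0,0,1]]]'

```text
clock: 19.08
tcp_pos: [0.4712, -0.0299, 0.0284]
tool_rot: [-179.8, 0.0, 87.6]
ft_force: [-5.6, -0.1, -4.5]
finger_gap: -0.0001
finger_force: 2.5
```

>>> drive_tool --targets '[[[0,0.004,0,0,0,0,1],[0,0.004,0,0,0,0,1],[0,0.004,0,0,0,0,1],[0,0,0,0,0,0,1],[0,0,0,0,0,0,1]]]'

```text
clock: 19.7
tcp_pos: [0.4743, -0.03, 0.0282]
tool_rot: [-179.8, 0.0, 87.6]
ft_force: [-7.0, 0.0, -4.0]
finger_gap: 0.0003
finger_force: 3.2
```

>>> drive_tool --targets '[[[0,0.004,0,0,0,0,1],[0,0.004,0,0,0,0,1],[0,0.004,0,0,0,0,1],[0,0,0,0,0,0,1],[0,0,0,0,0,0,1]]]'

```text
clock: 20.32
tcp_pos: [0.4753, -0.03, 0.0279]
tool_rot: [-179.5, -0.0, 87.6]
ft_force: [-17.8, 1.4, 8.5]
finger_gap: 0.0001
finger_force: 9.2
```

>>> drive_tool --targets '[[[0,0.004,0,0,0,0,1],[0,0.004,0,0,0,0,1],[0,0,0,0,0,0,1],[0,0,0,0,0,0,1],[0,0,0,0,0,0,1]]]'

```text
clock: 20.95
tcp_pos: [0.4759, -0.03, 0.0278]
tool_rot: [-179.3, -0.0, 87.6]
ft_force: [-27.1, 1.7, 17.2]
finger_gap: 0.0001
finger_force: 13.6
```

>>> drive_tool --targets '[[[0,-0.004,0,0,0,0,1],[0,-0.008,0,0,0,0,1],[0,-0.02,0,0,0,0,1],[0,-0.06,0,0,0,0,1],[0,0,0,0,0,0,1]]]'

```text
clock: 21.58
tcp_pos: [0.455, -0.029, 0.0298]
tool_rot: [179.9, -0.0, 87.6]
ft_force: [-0.1, -0.8, 0.4]
finger_gap: 0.0001
finger_force: 0.0
```

>>> drive_tool --targets '[[[0,-0.01,-0.15,0,0,0,1],[0,0,-0.15,0,0,0,1],[-0.15,0,-0.15,0,0,0,1],[-0.2,0,0,0,0,0,1],[-0.2,0,0,0,0,0,1]]]'

```text
clock: 22.2
tcp_pos: [0.4466, -0.1949, 0.1653]
tool_rot: [179.7, 0.0, 87.7]
ft_force: [0.8, 0.4, -1.3]
finger_gap: -0.0003
finger_force: 0.0
```

```bash
python3 look.py; python3 -c "
from h import *
b=vision.read_camera('top');a=vision.read_camera('scene')
cv2.imwrite('pics/s8.png',np.hstack([cv2.resize(a[190:300,250:390],(560,440),interpolation=3)[:, :400],cv2.resize(b[165:225,265:325],(390,390),interpolation=3) if 0 else cv2.resize(b[165:231,270:330],(400,440),interpolation=3)]))"
```

```text
[ 0.44457635 -0.20073032  0.16513067] [0.16930925 0.97503254 0.45059973]
scene [  8  11  28  24 503] [293.23459245 219.89662028] -0.00037515898962810847 0.061174447652897396
top [ 11  11  21  22 372] [286.15860215 186.34946237] 0.002497769678033775 0.06117070987239999
```

View pics/s8.png

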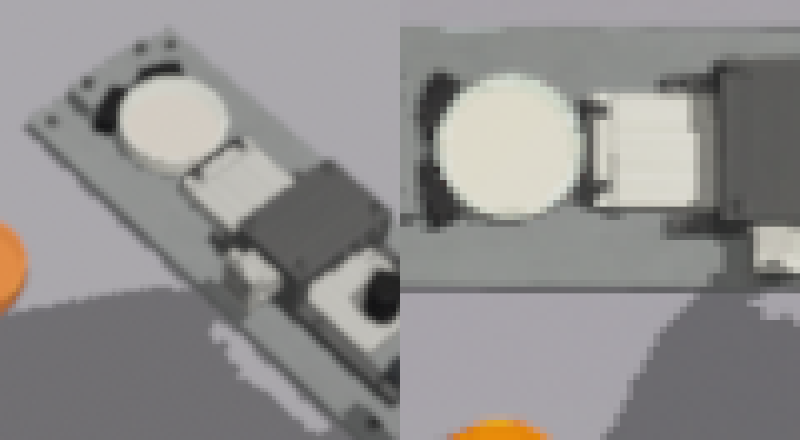

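The dish is seated in the V, the jaw is against it and the wedge is driven in. The arm is clear, so I'm handing in.

```bash
python3 -c "
from rig import job
print(job.sign_off())"
```

```text
the job is handed in; nothing more can be done
None
```

I handed the job in with the dish seated in the V rest, the bar's jaw against it and the wedge pushed in; the wedge push peaked at about 27 N, above the 12–18 N that sets it but under the 30 N forcing limit. I could not measure the jaw and wedge holding forces after letting go, and the hand-in returned no verdict.

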